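# Unlock the double-latched spice drawer

## Robot

A 6-joint arm with a two-finger parallel gripper is mounted at the origin on the work surface. World frame = base frame: x ahead of the robot, y to its left, z up, the work surface at z = 0. Lengths are in m, angles in rad, forces in N, time in s.
With the tool pointing down it reaches from about 0.275 to 0.775 m from the base axis. Payload 14.6 kg.
Tool frame: the origin (TCP) lies midway between the tips of the shut fingers; the grasp point (between the pads) lies 19 mm behind it; z points along the fingers, y is the line along which they close (so a half turn about z gives the same grasp; the last joint's range is limited). The gripper opens to 85 mm and grips with 20 to 120 N. Pads are 22 mm wide; open, the fingers measure 114 mm over their backs; the gripper's body (76 mm by 85 mm) begins 54 mm behind the grasp point. The pads swing forward as they close: fully open they stand 13 mm farther back than shut.
Start: joints at [1.027, 0.263, -0.048, 1.259, 0, 1.415], TCP at [0.199, 0.486, 0.231] pointing down, gripper open.
Joint ranges: [-2.65, 2.65], [-0.89, 1.7], [-1.18, 1.37], [-2.13, 2.11], [-1.35, 1.29], [-3.14, 3.14]. Speed limits (rad/s): [1.89, 1.89, 2.57, 2.79, 3.14, 3.14].

## Interface

Orientations are given as [roll, pitch, yaw] about the fixed x, y, z axes, in that order (R = Rz(yaw) Ry(pitch) Rx(roll)).
In Python, from rig import * gives the robot as it stands. The module is installed in compiled form; this text tells all that it offers.
- The arm moves only by the tool carry_out, never from a script. Its argument "rows" is a list of rows, each an object with "linear": the shift along the tool's x, y, z in cm, a list of three; "rot": the turn, a rotation vector about the tool's x, y, z in degrees, a list of three. In form: [{"linear": [tx, ty, tz], "rot": [ax, ay, az]}, ...]. A call has 1 to 5 rows; each row shifts and turns the commanded pose from where the row before left it, along the tool's axes as they then stand; what a row does not reach is not made up. A row lasts 1/12 s, in which the tool goes at most 41.7 mm and 7.16 degrees, less where a joint would pass 70% of its speed; a pose out of reach is approached as far as the arm can. A call with a gripper value outside its range is refused whole. "gripper" is the opening, from -1 (shut) to 1 (fully open), so that 0 is half open, set as the call begins (left out, the last holds). The fingers move at their own pace and stop on an object; "grip_force" is the grip in N (left out, the last holds). Time passes only in rows, so rows that do not move let the fingers close. It gives the time, the measured TCP pose, the force, the opening and the grip force at its end, in the units of the state.
- read_state(): the state, without advancing time (a new reading comes with each control period).
- grab_frame(name): name is "scene" or "top" or "wrist"; returns a dict with "color" (384x512x3 uint8, blue, green, red), "depth" (384x512 float32, m along the optical axis (not along the pixel's ray), 0 where there is no reading), "fovy" (degrees; the focal length in pixels is half the picture's height over the tangent of half this angle, whatever the lens; pixels are square), "cx", "cy" (the principal point, pixels), "k1" (the pictures are not rectified: a ray, as slopes to the right and down, at radius r is drawn at 1 + k1 r^2 times it, then the intrinsics apply), "view" (4x4, takes a point from world to camera coordinates). Camera axes: x right, y up, looking along -z (the intrinsics and any distortion apply to the point x, -y, -z); pixel columns grow to the right and rows downward; lengths in m; the calibration is good to about 2 mm. A picture is of the moment at which its call begins.
- finish_job(): hands the job in; it is judged then, once.
The state is a dict: "time": time; "qpos": joint angles; "joint_vel": joint speeds; "joint_torque": joint torques, N m; "tcp_pos": TCP position; "eef_rot": TCP orientation; "wrist_force": force on the tool from outside, world axes, zero at the start; "ft_torque": the same for the moment, N m; "grip_width": finger opening in m; "gripper_force": force on a finger pad.
Only numpy, scipy, OpenCV 4.12 (cv2) and the standard library are available. Lean on these libraries where they do the work, as an engineer would, in place of code of your own. Each camera call takes 0.05 s, during which the arm holds its last target. There are 200 camera calls.

## Task

The spice drawer on the counter is locked by a bolt, and a sliding keeper stops that bolt from moving. Slide the keeper fully away from the bolt, then draw the bolt fully back so that the spice drawer springs open by itself; leave both open. Do not move the bolt of the similar tea drawer unit, which has no keeper.

Things in the scene. Friction and masses are not known exactly. Their poses are not given: they have to be found in the camera images.
- keeper_tab (a point): Keeper of the spice unit: a flat steel bar with an upright rectangular steel tab, 12 mm thick along x, 30 mm wide along y, 31 mm tall. Point: 13 mm below the tab's top, 42 mm above the unit's wooden deck (deck 100 mm above the counter). Axes of the unit: z up, x from drawer front to back, y to the left seen from the front. It slides 45 mm along +x to open. Fittings around it are under 20 mm tall.
- bolt_knob (a point): Bolt of the spice unit: a steel bar along y with an upright round steel knob, 20 mm across, 31 mm tall. Point: on the knob's axis, 13 mm below its top, 42 mm above the deck. Axes as for the keeper. When all is closed it lies 58 mm nearer the drawer front (-x) and 51 mm to the right (-y) of the tab. It slides 45 mm along +y to open, once the keeper's bar is out of its way.
- keeper (a joint): Travel of the keeper, m: 0 closed (in the bolt's way), 0.045 fully open. Light friction of about 2 N; it stays where it is left.
- bolt (a joint): Travel of the spice unit's bolt, m: 0 closed (holding the drawer's hook), 0.045 fully open. Light friction of about 2 N; it stays where it is left.
- drawer (a joint): Travel of the spice drawer, m: 0 shut, 0.06 sprung fully open. A spring (4 N) pushes it out along -x once the bolt is clear; its front's top is below the deck, its steel hook under 20 mm above. The spice unit is a low wooden box, 240 mm wide, 320 mm deep, glass jars under the clear window in its top; a pancake ring, 90 mm wide, 22 mm tall, lies on the window.
- plain_bolt (a joint): Travel of the bolt on the tea unit, m: 0 closed, as it must stay. The tea unit is a like wooden box beside the spice unit, with packets under its window, a sugar bowl on its deck, one bolt and no keeper.

How it is judged:
On the way, in this order (a step that is already met when the one before it is completed fails the run):
1. the keeper is slid back while the bolt is still closed and the drawer shut (value of joint keeper above 0.033 m and value of joint each of bolt, drawer below 0.01 m), for 0.1 s.
2. the bolt is drawn back (value of joint bolt above 0.033 m), for 0.1 s.
At the end, for the whole second after the job is handed in: The keeper and the bolt of the spice unit are both slid back (at least 33 of their 45 mm), the spice drawer has sprung out at least 45 of its 60 mm and is at rest, and the tea unit's bolt is still closed (within 10 mm) (value of joint each of keeper, bolt above 0.033 m and value of joint drawer above 0.045 m and velocity of joint drawer below 0.02 m/s and value of joint plain_bolt below 0.01 m); the robot touches nothing.
It fails at once if the tea unit's bolt is moved by more than 10 mm (value of joint plain_bolt above 0.01 m).
It also fails if it takes over 48 s, if anything falls off the work surface, if the arm or the gripper's body presses on something with over 40 N, if the wrist force passes 120 N, or if a joint passes its speed limit or range.

## Working session

There is one attempt and no reset: what is moved stays moved. The work goes in short steps, Python scripts to look and compute and a tool call to move; the robot and the scene stay as the last step left them, time stands still between calls to the robot, and variables do not carry over. Pictures are saved under pics/ and viewed, at most 10 in all, crops included, and the job is handed in when it is done.

Besides the shell and the picture viewer there is one more tool, called after ">>>" by a JSON object that holds its "name" and its "arguments". carry_out: Moves the arm, as the interface text tells. Its arguments: {"type":"object","properties":{"rows":{"type":"array"},"gripper":{"type":"number"},"grip_force":{"type":"number"}},"required":["rows"]}

```bash
mkdir -p pics; cat > h.py <<'E'
from rig import *
import numpy as np, cv2
def K(f):
    h=f["color"].shape[0]; fl=h/2/np.tan(np.radians(f["fovy"])/2)
    return np.array([[fl,0,f["cx"]],[0,fl,f["cy"]],[0,0,1]]),np.array([f["k1"],0,0,0,0.])
def ray(f,u,v):
    k,d=K(f); p=cv2.undistortPoints(np.array([[[u,v]]],float),k,d)[0,0]
    M=np.linalg.inv(f["view"]); return M[:3,3],M[:3,:3]@np.array([p[0],-p[1],-1.])
def onplane(f,u,v,z):
    o,d=ray(f,u,v); return o+d*(z-o[2])/d[2]
def bydepth(f,u,v):
    o,d=ray(f,u,v); return o+d*f["depth"][int(round(v)),int(round(u))]
def save(f,n): cv2.imwrite("pics/%s.png"%n,f["color"]); np.save("pics/%s.npy"%n,f,allow_pickle=True)
def load(n): return np.load("pics/%s.npy"%n,allow_pickle=True).item()
E
python3 - <<'E'
from h import *
a=grab_frame("scene");b=grab_frame("top")
save(a,"scene0");save(b,"top0")
s=read_state();print(s["time"],s["tcp_pos"],s["eef_rot"])
for f in(a,b):print(f["fovy"],f["k1"],np.linalg.inv(f["view"])[:3,3])
E
```

```text
0.1 [0.19890132 0.48560317 0.23088973] [-3.14066718e+00 -1.46421621e-04  2.75280077e+00]
54.96340478749703 -0.11019710913055279 [ 1.00729767 -0.26032877  0.81839628]
49.294100349532656 -0.0187589761730599 [0.35755562 0.00536022 1.09149918]
```

View pics/top0.png

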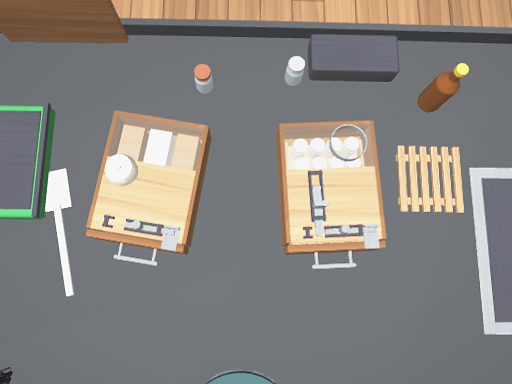

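View pics/scene0.png

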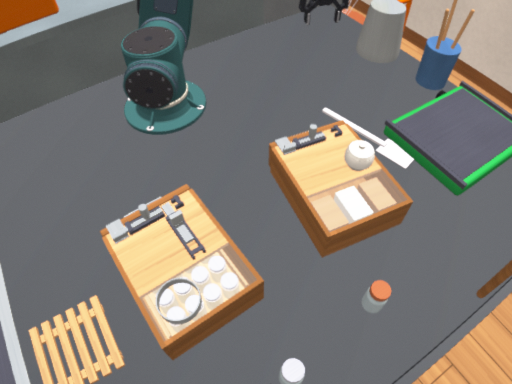

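The top view shows the spice unit on the right: tab near (319,204), knob near (346,229), front handle at the bottom. The tea unit is on the left. I'll crop in closer and measure.

```bash
python3 - <<'E'
from h import *
b=load("top0");a=load("scene0")
for n,uv in dict(tab=(319,204),knob=(346,229)).items():print(n,onplane(b,*uv,.15),bydepth(b,*uv))
for n,uv in dict(tab=(168,208),knob=(143,209)).items():print(n,onplane(a,*uv,.15),bydepth(a,*uv))
# box corners at the deck height
for uv in [(278,124),(374,121),(385,247),(285,251)]:print(onplane(b,*uv,.1)[:2].round(3),bydepth(b,*uv).round(3))
c=cv2.resize(b["color"][170:270,270:395],None,fx=5,fy=5,interpolation=2)
d=cv2.resize(a["color"][180:270,95:220],None,fx=5,fy=5,interpolation=2)
cv2.imwrite("pics/c1.png",c);cv2.imwrite("pics/c2.png",d)
E
```

```text
tab [ 0.53442752 -0.1751965   0.15      ] [ 0.5334631  -0.17421198  0.1551337 ]
knob [ 0.47721079 -0.2356484   0.15      ] [ 0.47656065 -0.23433891  0.15511553]
tab [ 0.51102935 -0.18463073  0.15      ] [ 0.48502796 -0.18066462  0.11498016]
knob [ 0.48272873 -0.23336258  0.15      ] [ 0.48643759 -0.23355324  0.15472576]
[ 0.747 -0.086] [ 0.786 -0.096  0.   ]
[ 0.759 -0.33 ] [ 0.8   -0.364 -0.002]
[ 0.441 -0.341] [ 0.45  -0.377 -0.005]
[ 0.43  -0.101] [ 0.434 -0.108  0.036]
```

View pics/c1.png

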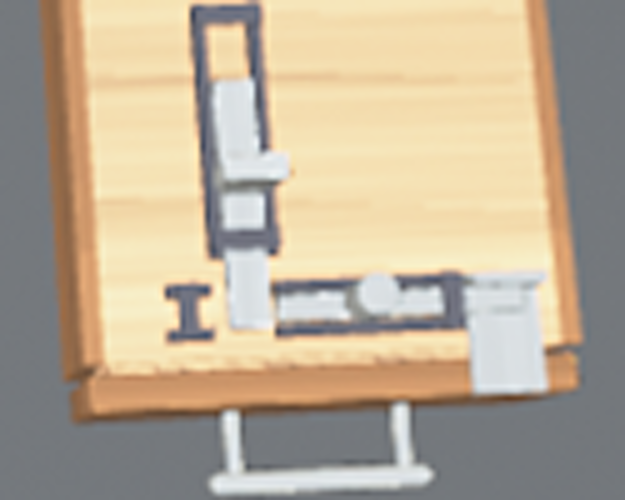

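View pics/c2.png

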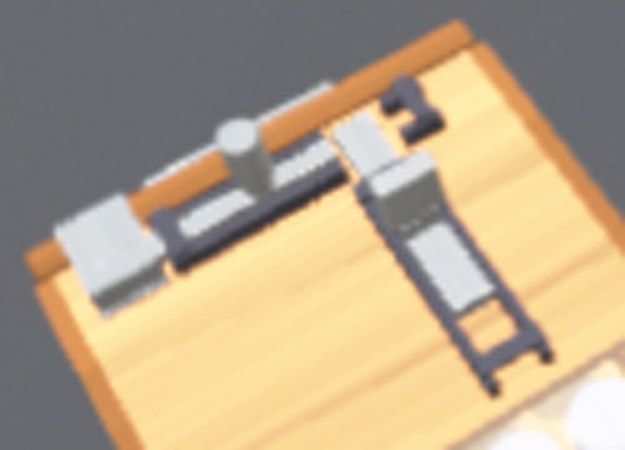

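The close-ups confirm the layout: tab top centre is at top-view pixel (321,203.6) and knob top at (345.6,228.6). The unit's yaw is about 2.5°, and the spacing matches the given 58/51 mm. I'll turn the tool so the fingers close along the unit's x.

>>> {"name": "carry_out", "arguments": {"rows": [{"linear": [0,0,0],"rot": [0,0,6.5]},{"linear": [0,0,0],"rot": [0,0,6.5]},{"linear": [0,0,0],"rot": [0,0,6.5]},{"linear": [0,0,0],"rot": [0,0,6.5]},{"linear": [0,0,0],"rot": [0,0,6.5]}], "gripper": 0, "grip_force": 40}}

```text
time: 0.52
tcp_pos: [0.1989, 0.4857, 0.231]
eef_rot: [-3.141, 0.0, 2.18]
wrist_force: [-0.4, 0.1, -0.2]
grip_width: 0.0426
gripper_force: 0.0
```

>>> {"name": "carry_out", "arguments": {"rows": [{"linear": [0,0,0],"rot": [0,0,6.5]},{"linear": [0,0,0],"rot": [0,0,6.5]},{"linear": [0,0,0],"rot": [0,0,6.5]},{"linear": [0,0,0],"rot": [0,0,6.5]},{"linear": [0,0,0],"rot": [0,0,6.5]}]}}

```text
time: 0.93
tcp_pos: [0.1989, 0.4857, 0.231]
eef_rot: [-3.141, 0.001, 1.613]
wrist_force: [-0.6, -0.7, 0.7]
grip_width: 0.0428
gripper_force: 0.0
```

```bash
cat >> h.py <<'E'
def delta(t):
    from scipy.spatial.transform import Rotation as R
    s=read_state(); r=R.from_euler("xyz",s["eef_rot"])
    print("t",s["time"],"tcp",s["tcp_pos"].round(4),"rot",np.array(s["eef_rot"]).round(3),"w",s["grip_width"],"q",np.array(s["qpos"]).round(2))
    print("delta cm",(r.inv().apply(np.array(t)-s["tcp_pos"])*100).round(2), "yaw turn deg",np.degrees(s["eef_rot"][2]-1.614))
E
python3 -c "
from h import *
b=load('top0');print(onplane(b,321,203.6,.155),onplane(b,345.6,228.6,.155))
a=load('scene0');print(onplane(a,95+404/5,180+172/5,.155),onplane(a,143.4,207.4,.155))
delta([.534,-.179,.231])"
```

```text
[ 0.53447259 -0.17885843  0.155     ] [ 0.47747848 -0.23348772  0.155     ]
[ 0.53957203 -0.17781089  0.155     ] [ 0.48310804 -0.23115156  0.155     ]
t 0.9333 tcp [0.1989 0.4857 0.231 ] rot [-3.141e+00  1.000e-03  1.613e+00] w 0.0427544526807165 q [ 1.03  0.26 -0.05  1.26  0.    2.56]
delta cm [-6.781e+01  3.069e+01  3.000e-02] yaw turn deg -0.07487647300940904
```

>>> {"name": "carry_out", "arguments": {"rows": [{"linear": [-3.4,1.55,0],"rot": [0,0,0]},{"linear": [-3.4,1.55,0],"rot": [0,0,0]},{"linear": [-3.4,1.55,0],"rot": [0,0,0]},{"linear": [-3.4,1.55,0],"rot": [0,0,0]},{"linear": [-3.4,1.55,0],"rot": [0,0,0]}]}}

```text
time: 1.35
tcp_pos: [0.2847, 0.3181, 0.2311]
eef_rot: [-3.141, 0.0, 1.619]
wrist_force: [1.6, 0.6, 0.1]
grip_width: 0.0427
gripper_force: 0.0
```

>>> {"name": "carry_out", "arguments": {"rows": [{"linear": [-3.4,1.55,0],"rot": [0,0,0]},{"linear": [-3.4,1.55,0],"rot": [0,0,0]},{"linear": [-3.4,1.55,0],"rot": [0,0,0]},{"linear": [-3.4,1.55,0],"rot": [0,0,0]},{"linear": [-3.4,1.55,0],"rot": [0,0,0]}]}}

```text
time: 1.77
tcp_pos: [0.3702, 0.1518, 0.2313]
eef_rot: [3.142, -0.0, 1.618]
wrist_force: [1.0, 0.7, 1.0]
grip_width: 0.0428
gripper_force: 0.0
```

>>> {"name": "carry_out", "arguments": {"rows": [{"linear": [-3.4,1.55,0],"rot": [0,0,0]},{"linear": [-3.4,1.55,0],"rot": [0,0,0]},{"linear": [-3.4,1.55,0],"rot": [0,0,0]},{"linear": [-3.4,1.55,0],"rot": [0,0,0]},{"linear": [-3.4,1.55,0],"rot": [0,0,0]}]}}

```text
time: 2.18
tcp_pos: [0.4558, -0.0145, 0.2312]
eef_rot: [-3.141, -0.0, 1.618]
wrist_force: [1.9, 0.5, -0.8]
grip_width: 0.0426
gripper_force: 0.0
```

>>> {"name": "carry_out", "arguments": {"rows": [{"linear": [-3.4,1.55,0],"rot": [0,0,0]},{"linear": [-3.4,1.55,0],"rot": [0,0,0]},{"linear": [-3.4,1.55,0],"rot": [0,0,0]},{"linear": [-3.4,1.55,0],"rot": [0,0,0]},{"linear": [0,0,0],"rot": [0,0,0]}]}}

```text
time: 2.6
tcp_pos: [0.526, -0.1505, 0.23]
eef_rot: [-3.141, 0.001, 1.615]
wrist_force: [-0.3, 0.7, -0.9]
grip_width: 0.0427
gripper_force: 0.0
```

```bash
python3 -c "
from h import *
delta([.537,-.178,.231]);f=grab_frame('wrist');save(f,'w1')
k,d=K(f)
for p in ([.537,-.178,.155],[.480,-.232,.155]):
  c=f['view']@np.r_[p,1];print(cv2.projectPoints(np.array([[c[0],-c[1],-c[2]]]),np.zeros(3),np.zeros(3),k,d)[0].ravel())
"
```

```text
t 2.6 tcp [ 0.526  -0.1505  0.23  ] rot [-3.141e+00  1.000e-03  1.615e+00] w 0.04266031444574375 q [-0.43  0.3   0.    1.27 -0.    1.1 ]
delta cm [-2.8   0.98 -0.1 ] yaw turn deg 0.049700815182290824
[270.64052442 245.3416756 ]
[192.0438065 307.4363373]
```

View pics/w1.png

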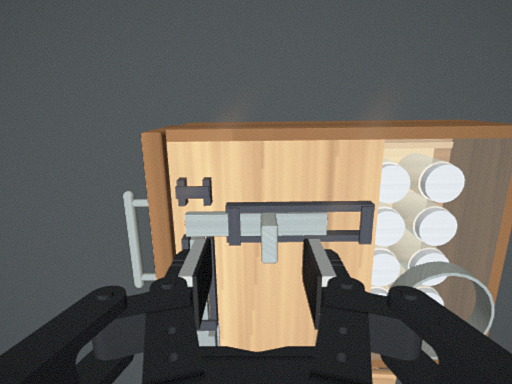

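The wrist view shows the tab at about (269,248), which matches the predicted (271,245). The fingers straddle it once shifted. Next I descend and grip.

>>> {"name": "carry_out", "arguments": {"rows": [{"linear": [-2.9,1.0,0],"rot": [0,0,0]},{"linear": [0,0,2.5],"rot": [0,0,0]},{"linear": [0,0,3],"rot": [0,0,0]},{"linear": [0,0,3],"rot": [0,0,0]},{"linear": [0,0,2],"rot": [0,0,0]}]}}

```text
time: 3.07
tcp_pos: [0.534, -0.1727, 0.1238]
eef_rot: [-3.139, -0.001, 1.619]
wrist_force: [0.7, 0.3, -0.4]
grip_width: 0.0424
gripper_force: 0.0
```

>>> {"name": "carry_out", "arguments": {"rows": [{"linear": [0,0,0],"rot": [0,0,0]},{"linear": [0,0,0],"rot": [0,0,0]},{"linear": [0,0,0],"rot": [0,0,0]},{"linear": [0,0,0],"rot": [0,0,0]},{"linear": [0,0,0],"rot": [0,0,0]}], "gripper": -1, "grip_force": 40}}

```text
time: 3.48
tcp_pos: [0.5355, -0.1736, 0.1274]
eef_rot: [3.14, 0.0, 1.619]
wrist_force: [-2.0, 5.2, 2.6]
grip_width: 0.0111
gripper_force: 43.2
```

```bash
python3 -c "
from h import *
delta([.537,-.178,.125]);s=read_state();print(s['wrist_force'],s['gripper_force'])"
```

```text
t 3.4833 tcp [ 0.5355 -0.1736  0.1274] rot [3.14  0.    1.619] w 0.01112174928356554 q [-0.46  0.38 -0.17  1.03  0.    1.06]
delta cm [-0.44  0.12  0.24] yaw turn deg 0.277008089502103
[-1.97760516  5.22815933  2.6430812 ] 43.15757632255554
```

The tab is held (11 mm opening). Now I slide it.

>>> {"name": "carry_out", "arguments": {"rows": [{"linear": [0,1.0,0],"rot": [0,0,0]},{"linear": [0,1.0,0],"rot": [0,0,0]},{"linear": [0,1.0,0],"rot": [0,0,0]},{"linear": [0,1.0,0],"rot": [0,0,0]},{"linear": [0,0.4,0],"rot": [0,0,0]}]}}

```text
time: 3.9
tcp_pos: [0.5784, -0.1712, 0.1272]
eef_rot: [-3.139, -0.0, 1.619]
wrist_force: [-32.2, 4.2, 26.6]
grip_width: 0.0112
gripper_force: 46.8
```

>>> {"name": "carry_out", "arguments": {"rows": [{"linear": [0,0,0],"rot": [0,0,0]},{"linear": [0,0,0],"rot": [0,0,0]},{"linear": [0,0,0],"rot": [0,0,0]}]}}

```text
time: 4.15
tcp_pos: [0.578, -0.1713, 0.1274]
eef_rot: [-3.14, -0.0, 1.619]
wrist_force: [-12.0, 4.8, 10.0]
grip_width: 0.0116
gripper_force: 44.1
```

It moved 42.5 mm and reached the stop. Release, rise, and move over the knob.

>>> {"name": "carry_out", "arguments": {"rows": [{"linear": [0,0,0],"rot": [0,0,0]},{"linear": [0,0,0],"rot": [0,0,0]},{"linear": [0,0,0],"rot": [0,0,0]},{"linear": [0,0,-3],"rot": [0,0,0]},{"linear": [0,0,-3],"rot": [0,0,0]}], "gripper": 0.1}}

```text
time: 4.57
tcp_pos: [0.5786, -0.1717, 0.1862]
eef_rot: [-3.139, -0.001, 1.618]
wrist_force: [-0.3, -0.3, 0.2]
grip_width: 0.047
gripper_force: 0.0
```

>>> {"name": "carry_out", "arguments": {"rows": [{"linear": [0,0,-2.5],"rot": [0,0,0]},{"linear": [-2,-3.3,0],"rot": [0,0,0]},{"linear": [-2,-3.3,0],"rot": [0,0,0]},{"linear": [-1.7,-3.4,0],"rot": [0,0,0]},{"linear": [0,0,0],"rot": [0,0,0]}]}}

```text
time: 4.98
tcp_pos: [0.4782, -0.2358, 0.2121]
eef_rot: [-3.141, 0.001, 1.615]
wrist_force: [0.4, -0.4, 0.5]
grip_width: 0.0473
gripper_force: 0.0
```

```bash
python3 -c "
from h import *
delta([.480,-.232,.125]);f=grab_frame('top')
c=f['color'][170:270,270:395]
cv2.imwrite('pics/c3.png',np.hstack([cv2.resize(c,None,fx=3.2,fy=3.84,interpolation=2),cv2.resize(grab_frame('wrist')['color'],(400,384),interpolation=cv2.INTER_AREA)]))"
```

```text
t 4.9833 tcp [ 0.4782 -0.2358  0.2121] rot [-3.141e+00  1.000e-03  1.615e+00] w 0.04730043458110153 q [-0.61  0.28 -0.07  1.22 -0.    0.92]
delta cm [0.39 0.2  8.71] yaw turn deg 0.07126436901086121
```

View pics/c3.png

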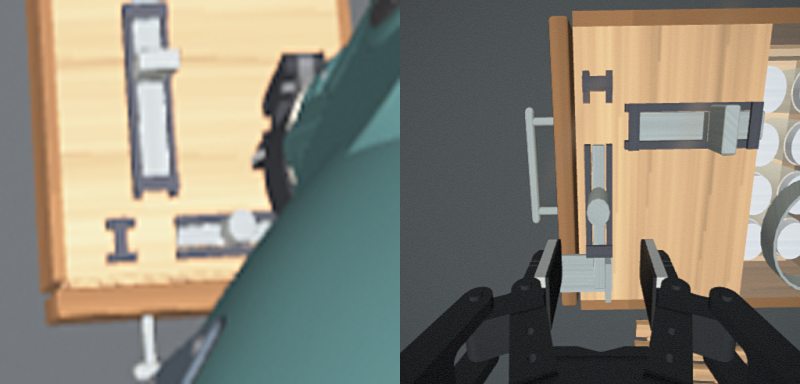

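The picture shows the keeper fully open and its bar clear of the bolt. The knob at about (598,210) is centred between the fingers. Descend and grip.

>>> {"name": "carry_out", "arguments": {"rows": [{"linear": [0.3,0.1,1.5],"rot": [0,0,0]},{"linear": [0,0,3],"rot": [0,0,0]},{"linear": [0,0,3],"rot": [0,0,0]},{"linear": [0,0,1.1],"rot": [0,0,0]},{"linear": [0,0,0],"rot": [0,0,0]}]}}

```text
time: 5.5
tcp_pos: [0.4827, -0.2292, 0.1228]
eef_rot: [-3.139, -0.002, 1.619]
wrist_force: [0.1, -1.2, 0.2]
grip_width: 0.0468
gripper_force: 0.0
```

>>> {"name": "carry_out", "arguments": {"rows": [{"linear": [0,0,0],"rot": [0,0,0]},{"linear": [0,0,0],"rot": [0,0,0]},{"linear": [0,0,0],"rot": [0,0,0]},{"linear": [0,0,0],"rot": [0,0,0]},{"linear": [0,0,0],"rot": [0,0,0]}], "gripper": -1, "grip_force": 40}}

```text
time: 5.92
tcp_pos: [0.4786, -0.2305, 0.1264]
eef_rot: [-3.133, 0.002, 1.617]
wrist_force: [-38.1, -3.5, 21.3]
grip_width: 0.0187
gripper_force: 38.9
```

>>> {"name": "carry_out", "arguments": {"rows": [{"linear": [0,-0.3,0],"rot": [0,0,0]},{"linear": [1.1,0,0],"rot": [0,0,0]},{"linear": [1.1,0,0],"rot": [0,0,0]},{"linear": [1.1,0,0],"rot": [0,0,0]},{"linear": [1.1,0,0],"rot": [0,0,0]}]}}

```text
time: 6.33
tcp_pos: [0.4759, -0.1867, 0.1265]
eef_rot: [-3.138, 0.002, 1.617]
wrist_force: [-20.7, -3.9, 12.1]
grip_width: 0.0187
gripper_force: 40.3
```

>>> {"name": "carry_out", "arguments": {"rows": [{"linear": [0,0,0],"rot": [0,0,0]},{"linear": [0,0,0],"rot": [0,0,0]},{"linear": [0,0,0],"rot": [0,0,0]}]}}

```text
time: 6.58
tcp_pos: [0.4758, -0.1862, 0.1265]
eef_rot: [-3.138, 0.001, 1.618]
wrist_force: [-20.4, 1.0, 12.9]
grip_width: 0.0188
gripper_force: 40.4
```

It travelled 44 mm. Release and rise clear.

>>> {"name": "carry_out", "arguments": {"rows": [{"linear": [0,0,0],"rot": [0,0,0]},{"linear": [0,0,0],"rot": [0,0,0]},{"linear": [0,0,0],"rot": [0,0,0]},{"linear": [0,0,-3],"rot": [0,0,0]},{"linear": [0,0,-3],"rot": [0,0,0]}], "gripper": 0.1}}

```text
time: 7.0
tcp_pos: [0.4775, -0.1863, 0.1857]
eef_rot: [-3.14, -0.001, 1.619]
wrist_force: [0.7, -0.8, 0.5]
grip_width: 0.0469
gripper_force: 0.0
```

>>> {"name": "carry_out", "arguments": {"rows": [{"linear": [0,0,-3],"rot": [0,0,0]},{"linear": [0,0,-2],"rot": [0,0,0]},{"linear": [3,0,0],"rot": [0,0,0]},{"linear": [3,0,0],"rot": [0,0,0]},{"linear": [3,0,0],"rot": [0,0,0]}]}}

```text
time: 7.42
tcp_pos: [0.474, -0.0961, 0.2361]
eef_rot: [3.14, 0.001, 1.617]
wrist_force: [0.1, -0.2, -0.0]
grip_width: 0.0468
gripper_force: 0.0
```

>>> {"name": "carry_out", "arguments": {"rows": [{"linear": [3,0,0],"rot": [0,0,0]},{"linear": [3,0,0],"rot": [0,0,0]},{"linear": [3,0,0],"rot": [0,0,0]},{"linear": [0,0,0],"rot": [0,0,0]},{"linear": [0,0,0],"rot": [0,0,0]}]}}

```text
time: 7.83
tcp_pos: [0.4696, -0.0057, 0.2359]
eef_rot: [3.14, 0.0, 1.621]
wrist_force: [0.4, 0.0, -0.2]
grip_width: 0.0469
gripper_force: 0.0
```

```bash
python3 -c "
from h import *
delta([.480,-.232,.125]);save(grab_frame('top'),'top2')"
```

```text
t 7.8333 tcp [ 0.4696 -0.0057  0.2359] rot [3.14  0.    1.621] w 0.04690518080898388 q [-0.19  0.17 -0.17  1.24  0.    1.33]
delta cm [-22.65  -0.12  11.1 ] yaw turn deg 0.4048647717775058
```

View pics/top2.png

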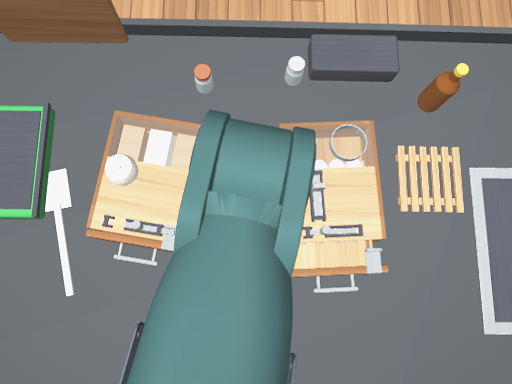

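The picture shows the drawer sprung out, with its handle moved from row 266 to 290 (about 60 mm). The knob is at (326,231), the keeper tab is back at about (318,182), and the tea bolt is unmoved.

```bash
python3 -c "
from rig import *
print(finish_job())"
```

```text
the job is handed in; nothing more can be done
None
```

I slid the keeper and the bolt fully back, the spice drawer sprang open by about 60 mm, the tea bolt was not touched, and the job is handed in; no verdict was returned.

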